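# Close a sensor housing and hold its three-position enabling lever

### The job

Fit the loose sensor lid (the flat disc with a round stub on top) onto the open round housing on the jig plate and press it firmly down until its flange sits level on the rim. Then let go of the lid and push the sprung enabling lever down to its middle position, with its arm level (never right down to its lower stop), and finish while still holding it there. Leave the other things on the bench where they are.

Things in the scene. Friction and masses are not known exactly. Their poses are not given: they have to be found in the camera images.
- lid_mid (a point): Loose lid, 70 g, 47 mm tall: brown flange 84 mm across, 5 mm thick; on top an upright black round stub 26 mm across, 28 mm tall, to grip it by; below a spigot 14 mm deep, 61 mm across, tapering to 52 mm at its foot. Point: on the axis, half-way up, 23.5 mm above the foot, 4.5 mm above the flange's top. z up. Starts standing on its spigot on the table, stub up; any turn about its axis will do.
- housing_rim (a point): Centre of the mouth of the black open round housing, at rim height, 50 mm above the table; z up. 84 mm across outside, bore 66 mm, fixed on a 120 x 120 x 10 mm aluminium plate that is fixed to the table. The lid's spigot goes into the bore; seated, its flange lies on the rim and lid_mid is 9.5 mm above this point.
- contact_block (a joint): Travel, m, of the white round contact block (48 mm across) inside the housing: 0 = as found, its top 6 mm below the rim, where it carries a loosely placed lid 8 mm too high; 0.008 = lid seated; 0.0095 = its stop. It moves down only under about 10 N (push 12 to 20 N) and then stays down.
- lever_hinge (a point): Hinge of the enabling lever, 85 mm above the table, between two grey cheeks (tops 105 mm above the table, 50 mm over both) on a 180 x 80 mm base plate fixed to the table. x is level and points from the lever's pad to the hinge (the arm reaches out along -x), y is along the pin, z up. The pad's centre is 110 mm along the arm from the hinge.
- lever_pad (a point): Centre of the top of the round black push pad, 44 mm across, on the free end of the steel lever arm (24 mm wide, 12 mm thick); 16 mm square above the arm's centre line. It moves with the lever: about 138 mm above the table at rest, 101 mm when the arm is level, about 62 mm at the lower stop.
- lever (a joint): Lever angle, rad: 0 = at rest, arm rising 0.35 rad (20 deg) from hinge to pad; 0.35 = middle position, arm level; 0.70 = lower stop. A spring returns it to 0 when let go. Pushing on the pad takes about 3.5 N to begin, 7.5 N at the middle, 11.5 N at the lower stop.
- puck_mid (a point): Finished sensor puck, not to be moved: brown disc with a pale band round its edge, 84 mm across, 20 mm tall, no stub. The point is at its centre.
- box_a_mid (a point): Black enclosure with a dark window on top, 115 x 80 x 34 mm, not to be moved; point at its centre.
- box_b_mid (a point): Black enclosure with a dark window on top, 70 x 100 x 30 mm, not to be moved; point at its centre.
- charger_mid (a point): Small black plug-in charger, 36 x 36 x 26 mm, not to be moved; point at its centre.
- tape: Roll of brown tape lying flat, 96 mm across, 24 mm tall, not to be moved; origin in the middle of its underside.
- driver_tip (a point): Blade tip of a screwdriver lying on the table, about 200 mm long, not to be moved.
Not all that is in view belongs to the job. Leave any yellow look-alike of the part that bears lever_hinge alone. Leave any turquoise look-alike of the part that bears lid_mid alone.

How it is judged (in metres and radians):
On the way, in this order (a step that is already met when the one before it is completed fails the run):
1. the lid is pressed down level on the housing's rim (z of lid_mid in the frame of housing_rim below 0.012 m and horizontal distance between lid_mid and housing_rim below 0.004 m and angle between lid_mid's own z axis and vertical below 0.04 rad), for 0.2 s.
2. the lever is held with its arm level (value of joint lever between 0.26 and 0.44 rad and contact force between any of the fingers, the arm and lever above 2 N), for 0.5 s.
At the end, for the whole second after the job is handed in: The lid sits on the housing (within 2.5 mm of fully down, 4 mm of centred and 0.04 rad of level), not touched; the robot is pressing the lever and it stands still within 0.09 rad of its level middle position (all of step 1 and all of step 2 and velocity of joint lever between -0.05 and 0.05 rad/s and contact force between the fingers and lid below 0.2 N); the arm keeps its last pose, push and grip.
It fails at once if the lever is pushed to its lower stop (value of joint lever above 0.62 rad).
It fails at once if another thing on the bench is moved by more than 3 cm (distance of any of puck_mid, box_a_mid, box_b_mid, charger_mid, tape, driver_tip from where it was at the start of the episode above 0.03 m).
It also fails if it takes over 54 s, if anything falls off the work surface, if the arm or the gripper's body presses on something with over 40 N, if the wrist force passes 120 N, or if a joint passes its speed limit or range.

### The arm

A 6-joint arm with a two-finger parallel gripper is mounted at the origin on the work surface. World frame = base frame: x ahead of the robot, y to its left, z up, the work surface at z = 0. Lengths are in m, angles in degrees, forces in N, time in s.
With the tool pointing down it reaches from about 0.3 to 0.85 m from the base axis. Payload 5.4 kg.
Tool frame: the origin (TCP) lies between the finger pads; the fingertips stand ahead of it and the grasp point (between the pads) lies 5 mm behind it (robot.tips_ahead is the z of the fingertips in the tool frame, in m); z points along the fingers, y is the direction in which the jaws open and shut (so a half turn about z gives the same grasp; the last joint's range is limited). The gripper opens to 85 mm and grips with 20 to 120 N. Pads are 22 mm wide; open, the fingers measure 114 mm over their backs; the gripper's body (76 mm by 85 mm) begins 54 mm behind the grasp point. The pads swing forward as they close: fully open they stand 13 mm farther back than shut.
Start: joints at [64.452, 9.076, 91.501, -0, 79.423, -12.038], TCP at [0.134, 0.559, 0.245] pointing down, gripper open.
Joint ranges: [-166.64, 166.64], [-54.1, 131.32], [10.49, 154.53], [-73.88, 253.88], [9.74, 151.15], [-171.62, 171.62]. Speed limits (degrees/s): [147.25, 147.25, 180, 180, 180, 180].

### API

Orientations are given as [roll, pitch, yaw] about the fixed x, y, z axes, in that order (R = Rz(yaw) Ry(pitch) Rx(roll)).
In Python, from station import robot gives the robot as it stands. The module is installed in compiled form; this text tells all that it offers.
- The arm moves only by the shell command python3 -m creep 'ROWS' [FORCE]. ROWS is JSON, a list that holds one entry, the list of rows, each a list of 7 numbers: the shift along the tool's x, y, z in cm, then the turn, a rotation vector about the tool's x, y, z in degrees, then the opening, from 0 (shut) to 1 (fully open). In form: [[[dx, dy, dz, rx, ry, rz, claw], ...]]. A call has 1 to 12 rows; each row is the pose to reach, as a shift and turn from the pose measured when the call began, along the tool's axes at that moment; what a row does not reach only later rows make up. A row lasts 1/12 s, in which the tool goes at most 41.7 mm and 7.16 degrees, less where a joint would pass 70% of its speed; a pose out of reach is approached as far as the arm can. A call with a gripper value outside its range is refused whole. The fingers move at their own pace and stop on an object; FORCE is the grip in N (left out, the last holds). Time passes only in rows, so rows that repeat a pose let the fingers close. It gives the time, the measured TCP pose, the force and the opening at its end, in the units of the state.
- robot.observe(): the state, without advancing time (a new reading comes with each control period).
- robot.capture(name): name is "scene" or "top" or "wrist"; returns a dict with "pixels" (384x512x3 uint8, blue, green, red), "vertical_fov" (degrees; the focal length in pixels is half the picture's height over the tangent of half this angle, whatever the lens; pixels are square), "cx", "cy" (the principal point, pixels), "R" (3x3) and "t" (3): a world point X has camera coordinates R X + t. Camera axes: x right, y down, z forward; pixel columns grow to the right and rows downward; lengths in m; the calibration is good to about 2 mm. A picture is of the moment at which its call begins. There is no depth.
- robot.hand_in(): hands the job in, once; it reports no verdict.
The state is a dict: "time_s": time; "joint_pos": joint angles; "qd": joint speeds; "joint_torque": joint torques, N m; "position": TCP position; "tcp_rot": TCP orientation; "force": force on the tool from outside, world axes, zero at the start; "ft_torque": the same for the moment, N m; "finger_gap": finger opening in m.
Only numpy, scipy, OpenCV 4.12 (cv2) and the standard library are available. Lean on these libraries where they do the work, as an engineer would, in place of code of your own. Each camera call takes 0.05 s, during which the arm holds its last target. There are 200 camera calls.

## Working session

There is one attempt and no reset: what is moved stays moved. The work goes in short steps, Python scripts to look and compute and a shell command to move; the robot and the scene stay as the last step left them, time stands still between calls to the robot, and variables do not carry over. Pictures are saved under pics/ and viewed, about 8 in all and at most 12, crops included, and the job is handed in when it is done.

```bash
mkdir -p pics
cat > h.py <<'E'
import numpy as np, cv2, pickle
from station import robot
def grab(n,f):
    c=robot.capture(n); c['pixels']=np.array(c['pixels']); cv2.imwrite(f'pics/{f}.png',c['pixels']); pickle.dump(c,open(f'pics/{f}.pkl','wb')); return c
def ray(c,u,v):
    R=np.array(c['R']);t=np.array(c['t']);f=192/np.tan(np.radians(c['vertical_fov'])/2)
    return -R.T@t, R.T@np.array([(u-c['cx'])/f,(v-c['cy'])/f,1])
def onz(c,u,v,z):
    o,d=ray(c,u,v); return o+d*(z-o[2])/d[2]
def proj(c,X):
    f=192/np.tan(np.radians(c['vertical_fov'])/2);p=np.array(c['R'])@X+np.array(c['t']);return p[:2]/p[2]*f+[c['cx'],c['cy']]
E
python3 - <<'E'
from h import *
a=grab('scene','s0');b=grab('top','t0');w=grab('wrist','w0')
for c in (a,b,w): print(c['vertical_fov'],c['cx'],c['cy'],np.round(c['R'],3).tolist(),np.round(c['t'],3))
im=cv2.resize(b['pixels'],(800,600)); cv2.imwrite('pics/t0b.png',im)
cv2.imwrite('pics/s0b.png',cv2.resize(a['pixels'],(800,600)))
print(robot.observe(), robot.tips_ahead)
E
```

```text
44.49089422276755 260.77054274371477 201.65991768647038 [[0.23, 0.973, -0.013], [0.789, -0.194, -0.583], [-0.57, 0.123, -0.812]] [-0.134 -0.355  1.875]
55.11323755448208 263.5797509147178 189.9751379618087 [[-0.005, -1.0, -0.007], [-0.983, 0.006, -0.182], [0.182, 0.006, -0.983]] [-0.006  0.546  1.014]
61.350522511852816 258.7492927509287 191.62938982893846 [[0.234, 0.972, -0.002], [0.929, -0.223, 0.295], [0.286, -0.071, -0.956]] [-0.574 -0.039  0.38 ]
{'time_s': 0.15, 'joint_pos': array([ 6.44505067e+01,  9.10381944e+00,  9.15560291e+01,  1.13530427e-03,
        7.94231706e+01, -1.20369303e+01]), 'qd': array([-0.08567009, -0.13470124, -0.28364578,  0.05724574, -0.09130054,
       -0.03201399]), 'joint_torque': array([ 7.95446595e-04, -3.96371841e+01, -3.31787574e+01, -1.87761370e-04,
        5.36217412e-03, -2.01341629e-05]), 'position': array([0.13416367, 0.55867177, 0.24454458]), 'tcp_rot': array([-1.79919039e+02, -1.84041520e-02,  1.66487215e+02]), 'force': array([-0.01054755,  0.07520624, -0.0374337 ]), 'ft_torque': array([ 0.03491308, -0.00308283, -0.02140003]), 'finger_gap': 0.08529138213044006} 0.014
```

View pics/t0b.png

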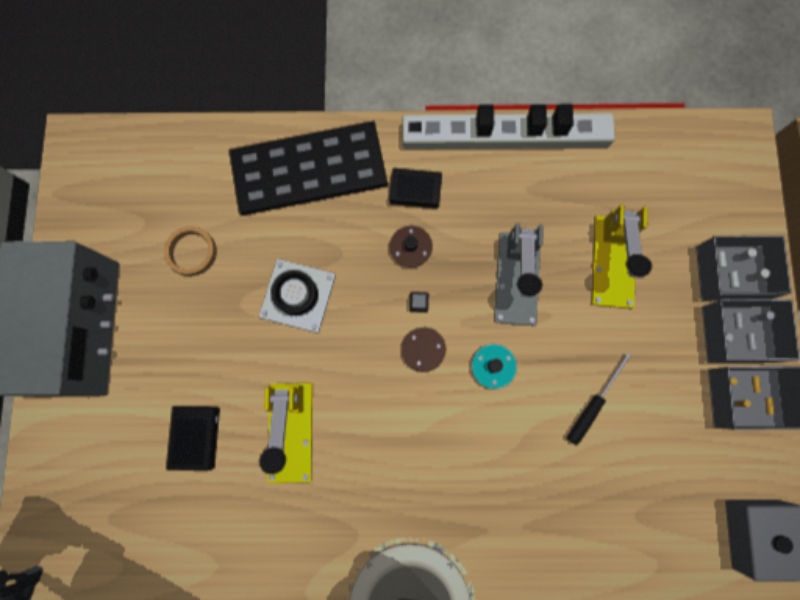

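View pics/s0b.png

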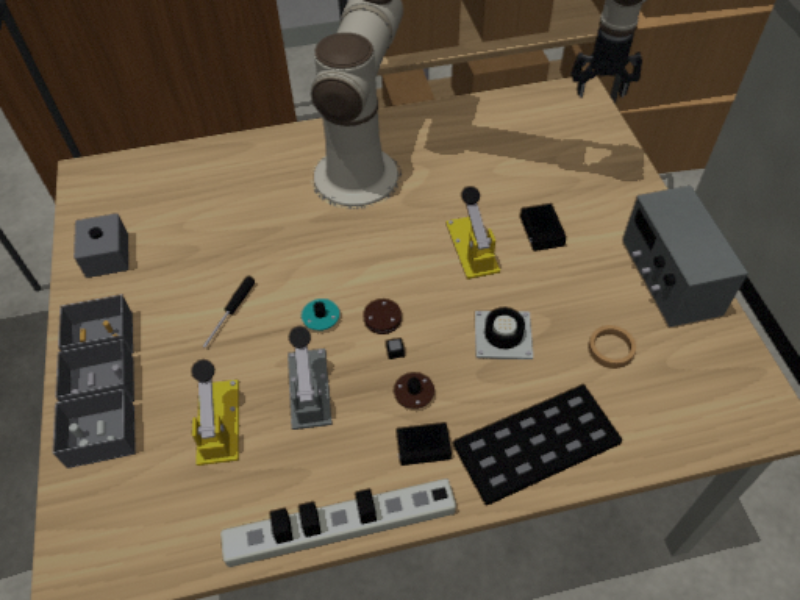

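The top view (800x600) shows the lid at (410,246), the housing at (294,292), and the grey lever with its pad at (529,284) and cheeks at about (527,237). The puck is at (423,349). The turquoise lid and yellow levers are decoys.

```bash
cat > m.py <<'E'
from h import *
def blob(c,mask,u,v,r):
    m=np.zeros(mask.shape,np.uint8); cv2.circle(m,(int(u),int(v)),int(r),255,-1); m&=mask
    cs,_=cv2.findContours(m,cv2.RETR_EXTERNAL,cv2.CHAIN_APPROX_NONE); k=max(cs,key=cv2.contourArea)
    return cv2.fitEllipse(cv2.convexHull(k))
E
python3 - <<'E'
from m import *
for f,P in (('t0',dict(lid=(410,246),house=(294,292),pad=(529,284))),('s0',dict(lid=(414,391),house=(504,326),pad=(300,337)))):
    c=pickle.load(open(f'pics/{f}.pkl','rb'));im=c['pixels'];hsv=cv2.cvtColor(im,cv2.COLOR_BGR2HSV)
    V=hsv[...,2]; S=hsv[...,1]
    dark=np.uint8(V<50)*255; lidm=np.uint8(V<100)*255; white=np.uint8((V>110)&(S<60))*255
    P={k:(x*.64,y*.64) for k,(x,y) in P.items()}
    for n,m,k,r,z in (('flange',lidm,'lid',19,.0165),('stub',np.uint8(V<38)*255,'lid',9,.047),('rimdark',dark,'house',18,.05),('block',white,'house',12,.044),('pad',dark,'pad',11,.138)):
        try: e=blob(c,m,*P[k],r); print(f,n,np.round(e[0],1),np.round(e[1],1),np.round(onz(c,*e[0],z),4))
        except Exception as x: print(f,n,x)
c=pickle.load(open('pics/t0.pkl','rb'))
for u,v in ((499,234),(535,226),(497,322),(536,324),(511,228),(542,226),(516,246),(541,250)): print(u,v,onz(c,u*.64,v*.64,.0).round(3),onz(c,u*.64,v*.64,.105).round(3))
im=c['pixels'][130:220,300:370];cv2.imwrite('pics/lev.png',np.hstack([cv2.resize(c['pixels'][135:215,305:370],None,fx=6,fy=6,interpolation=2),cv2.resize(c['pixels'][135:215,160:215],None,fx=6,fy=6,interpolation=2)]))
E
```

```text
t0 flange [262.4 157.9] [26.4 27.3] [ 0.651  -0.0054  0.0165]
t0 stub [262.4 156.2] [7.6 9.2] [ 0.6475 -0.0058  0.047 ]
t0 rimdark [188.1 187.3] [27.2 29.2] [0.5551 0.2102 0.05  ]
t0 block [187.4 186.5] [15.8 16.7] [0.5586 0.2135 0.044 ]
t0 pad [338.3 181.7] [13.5 15. ] [ 0.5504 -0.2079  0.138 ]
s0 flange [264.7 249.7] [23.6 26.5] [ 0.6538 -0.004   0.0165]
s0 stub [264.9 246.8] [10.  11.2] [ 0.6609 -0.0049  0.047 ]
s0 rimdark [322.6 209.8] [25.7 26.2] [0.5719 0.2105 0.05  ]
s0 block [322.7 207.3] [11.6 13.9] [0.5588 0.2156 0.044 ]
s0 pad [191.5 215.5] [12.5 13.2] [ 0.5539 -0.2072  0.138 ]
499 234 [ 0.68  -0.181  0.   ] [ 0.649 -0.165  0.105]
535 226 [ 0.696 -0.253  0.   ] [ 0.663 -0.23   0.105]
497 322 [ 0.505 -0.172  0.   ] [ 0.49  -0.157  0.105]
536 324 [ 0.5   -0.246  0.   ] [ 0.486 -0.224  0.105]
511 228 [ 0.692 -0.205  0.   ] [ 0.66  -0.187  0.105]
542 226 [ 0.696 -0.267  0.   ] [ 0.663 -0.243  0.105]
516 246 [ 0.655 -0.214  0.   ] [ 0.626 -0.195  0.105]
541 250 [ 0.647 -0.263  0.   ] [ 0.619 -0.239  0.105]
```

View pics/lev.png

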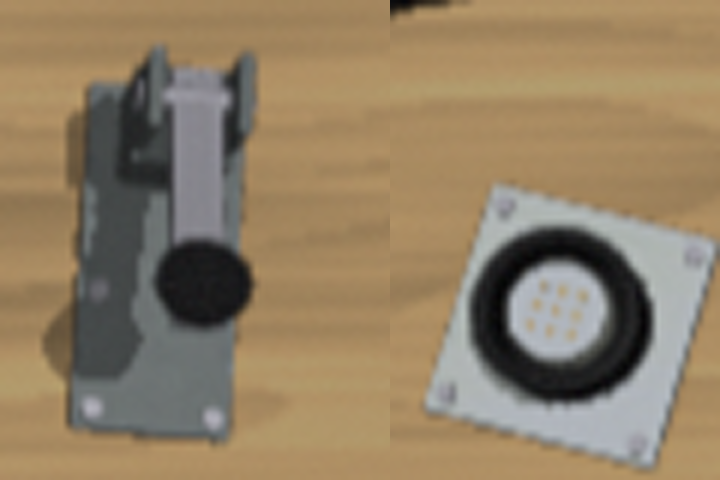

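```bash
cat >> h.py <<'E'
from scipy.spatial.transform import Rotation as Ro
def go(p,yaw=180):
    s=robot.observe(); R=Ro.from_euler('xyz',s['tcp_rot'],degrees=True); T=Ro.from_euler('xyz',[180,0,yaw],degrees=True)
    d=R.inv().apply(np.array(p)-s['position'])*100; r=(R.inv()*T).as_rotvec(degrees=True)
    print('t',s['time_s'],'pos',s['position'].round(4),'rpy',s['tcp_rot'].round(2),'F',s['force'].round(1),'gap',round(s['finger_gap'],4))
    print('shift cm',d.round(2),'rot',r.round(2),'rows',np.linalg.norm(d)/4.17)
E
python3 -c "
from h import *
go([.652,-.005,.2]); c=pickle.load(open('pics/w0.pkl','rb')); print(ray(c,0,0)[0])"
```

```text
t 0.15 pos [0.1342 0.5587 0.2445] rpy [-1.7992e+02 -2.0000e-02  1.6649e+02] F [-0.   0.1 -0. ] gap 0.0853
shift cm [-63.52 -42.7    4.49] rot [ -0.08  -0.03 -13.51] rows 18.386648853080406
[0.06197634 0.57650799 0.37351781]
```

```bash
python3 -m creep '[[[-63.5,-42.7,4.5,0,0,-13.5,1],[-63.5,-42.7,4.5,0,0,-13.5,1],[-63.5,-42.7,4.5,0,0,-13.5,1],[-63.5,-42.7,4.5,0,0,-13.5,1],[-63.5,-42.7,4.5,0,0,-13.5,1],[-63.5,-42.7,4.5,0,0,-13.5,1],[-63.5,-42.7,4.5,0,0,-13.5,1],[-63.5,-42.7,4.5,0,0,-13.5,1],[-63.5,-42.7,4.5,0,0,-13.5,1],[-63.5,-42.7,4.5,0,0,-13.5,1],[-63.5,-42.7,4.5,0,0,-13.5,1],[-63.5,-42.7,4.5,0,0,-13.5,1]]]'; python3 -c "
from h import *
go([.652,-.005,.2])"
```

```text
time_s: 1.15
position: [0.4694, 0.1931, 0.2158]
tcp_rot: [-179.9, -0.0, 180.0]
force: [1.2, 0.7, 0.1]
finger_gap: 0.0854
t 1.15 pos [0.4694 0.1931 0.2158] rpy [-1.7993e+02 -4.0000e-02  1.7997e+02] F [1.2 0.7 0.1] gap 0.0854
shift cm [-18.27 -19.8    1.59] rot [-0.07 -0.04 -0.03] rows 6.472451526029303
```

```bash
python3 -c "
from h import *
grab('wrist','wh')"; python3 -m creep '[[[-18.3,-19.8,1.6,0,0,0,1],[-18.3,-19.8,1.6,0,0,0,1],[-18.3,-19.8,1.6,0,0,0,1],[-18.3,-19.8,1.6,0,0,0,1],[-18.3,-19.8,1.6,0,0,0,1],[-18.3,-19.8,1.6,0,0,0,1],[-18.3,-19.8,1.6,0,0,0,1],[-18.3,-19.8,1.6,0,0,0,1],[-18.3,-19.8,1.6,0,0,0,1]]]'; python3 -c "
from h import *
go([.652,-.005,.2])
a=grab('wrist','wl')['pixels'];b=cv2.imread('pics/wh.png')
cv2.imwrite('pics/w2.png',cv2.resize(np.hstack([b,a]),(800,300)))"
```

```text
time_s: 1.95
position: [0.656, -0.0124, 0.2001]
tcp_rot: [-179.7, 0.1, 179.6]
force: [-0.6, 0.6, -0.2]
finger_gap: 0.0854
t 1.95 pos [ 0.656  -0.0124  0.2001] rpy [-1.7972e+02  6.0000e-02  1.7956e+02] F [-0.6  0.6 -0.2] gap 0.0854
shift cm [0.4  0.74 0.  ] rot [-0.28  0.06 -0.44] rows 0.20252841731346263
```

View pics/w2.png

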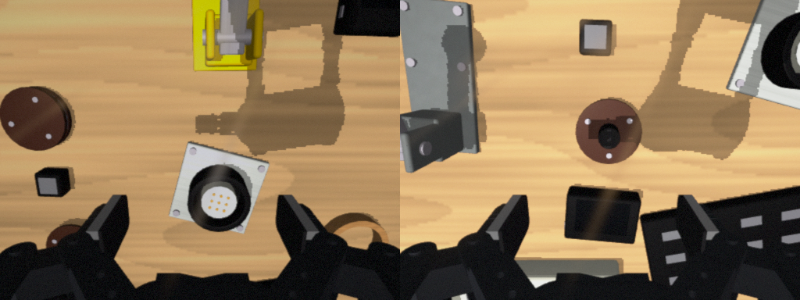

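The wrist views (800x300 pair) show the housing block at (217,203) on the left, and the lid flange at (608,131) with its stub at (609,135) on the right. A box lies beyond the lid at +x. Next I measure both from close up.

Run:
```python
from m import *
c=pickle.load(open('pics/wl.pkl','rb'));im=c['pixels'];hsv=cv2.cvtColor(im,cv2.COLOR_BGR2HSV);V=hsv[...,2]
e=blob(c,np.uint8(V<105)*255,266,168,45);print(e,onz(c,*e[0],.0165), 'dia',np.linalg.norm(onz(c,e[0][0]-e[1][0]/2,e[0][1],.0165)-onz(c,e[0][0]+e[1][0]/2,e[0][1],.0165)))
e=blob(c,np.uint8(V<35)*255,267,172,20);print(e)
for z in (.033,.047): print(onz(c,*e[0],z))
c=pickle.load(open('pics/wh.pkl','rb'));im=c['pixels'];hsv=cv2.cvtColor(im,cv2.COLOR_BGR2HSV);V=hsv[...,2]
e=blob(c,np.uint8(V>110)*255,278,260,26);print(e,onz(c,*e[0],.044))
e=blob(c,np.uint8(V<60)*255,278,255,45);print(e,onz(c,*e[0],.05))
# plate corners
m=np.uint8((V>110)&(hsv[...,1]<50))*255; 
cs,_=cv2.findContours(m,cv2.RETR_EXTERNAL,cv2.CHAIN_APPROX_NONE);k=max(cs,key=cv2.contourArea);b=cv2.minAreaRect(k);print(b)
q=[onz(c,*p,.01) for p in cv2.boxPoints(b)];print(np.round(q,4),np.mean(q,0))
print(proj(c,np.array([.5586,.2145,.05])))
```

```text
((267.00787353515625, 167.28550720214844), (81.93509674072266, 83.53390502929688), 80.88421630859375) [ 0.65323439 -0.00512831  0.0165    ] dia 0.08092544227067118
((267.1294250488281, 173.40162658691406), (27.69399642944336, 31.735471725463867), 172.11729431152344)
[ 0.65533788 -0.00533475  0.033     ]
[ 0.65184742 -0.00561133  0.047     ]
((279.7508239746094, 258.2369079589844), (41.03017807006836, 46.12134552001953), 87.37340545654297) [0.56021744 0.2146894  0.044     ]
((279.6907043457031, 254.05343627929688), (80.10680389404297, 85.09310150146484), 169.2398223876953) [0.55218999 0.21411532 0.05      ]
((280.03155517578125, 241.9249267578125), (108.09233093261719, 98.28041076660156), 14.67639446258545)
[[0.6019 0.1417 0.01  ]
 [0.486  0.173  0.01  ]
 [0.5172 0.2874 0.01  ]
 [0.6396 0.2668 0.01  ]] [0.56120896 0.21722232 0.01      ]
[279.95183516 259.70634068]
```

```bash
python3 -m creep '[[[0.3,0.7,10,-0.3,0,-0.4,1],[0.3,0.7,10,-0.3,0,-0.4,1],[0.3,0.7,12,-0.3,0,-0.4,1],[0.3,0.7,12.0,-0.3,0,-0.4,1],[0.3,0.7,12.0,-0.3,0,-0.4,1],[0.3,0.7,12.0,-0.3,0,-0.4,1]]]'; python3 -c "
from h import *
go([.653,-.0053,.037])"
```

```text
time_s: 2.5
position: [0.6539, -0.0042, 0.0832]
tcp_rot: [-180.0, 0.3, -179.9]
force: [0.4, -0.0, 1.1]
finger_gap: 0.0858
t 2.5 pos [ 0.6539 -0.0042  0.0832] rpy [-179.99    0.27 -179.89] F [ 0.4 -0.   1.1] gap 0.0858
shift cm [ 0.12 -0.11  4.62] rot [-0.01  0.27  0.11] rows 1.1092919864877404
```

```bash
python3 -m creep '[[[0.1,-0.1,2.5,0,0.3,0.1,1],[0.1,-0.1,4.5,0,0.3,0.1,1],[0.1,-0.1,4.6,0,0.3,0.1,1],[0.1,-0.1,4.6,0,0.3,0.1,1],[0.1,-0.1,4.6,0,0.3,0.1,0.5],[0.1,-0.1,4.6,0,0.3,0.1,0.2],[0.1,-0.1,4.6,0,0.3,0.1,0],[0.1,-0.1,4.6,0,0.3,0.1,0],[0.1,-0.1,4.6,0,0.3,0.1,0],[0.1,-0.1,4.6,0,0.3,0.1,0],[0.1,-0.1,4.6,0,0.3,0.1,0],[0.1,-0.1,4.6,0,0.3,0.1,0]]]' 80; python3 -c "
from h import *
go([.653,-.0053,.037]);go([.559,.2145,.14])"
```

```text
time_s: 3.5
position: [0.6539, -0.0054, 0.0382]
tcp_rot: [-180.0, 0.1, -180.0]
force: [-2.0, 0.6, 5.9]
finger_gap: 0.0222
t 3.5 pos [ 0.6539 -0.0054  0.0382] rpy [-1.7998e+02  6.0000e-02 -1.7999e+02] F [-2.   0.6  5.9] gap 0.0222
shift cm [0.09 0.01 0.12] rot [-0.02  0.06  0.01] rows 0.03638268067230523
t 3.5 pos [ 0.6539 -0.0054  0.0382] rpy [-1.7998e+02  6.0000e-02 -1.7999e+02] F [-2.   0.6  5.9] gap 0.0222
shift cm [  9.48  21.99 -10.2 ] rot [-0.02  0.06  0.01] rows 6.240905072280889
```

```bash
python3 -m creep '[[[0,0,-2,0,0,0,0],[0,0,-5,0,0,0,0],[0,0,-8,0,0,0,0],[0,0,-8,0,0,0,0],[0,0,-8,0,0,0,0],[0,0,-8,0,0,0,0]]]'; python3 -c "
from h import *
a=grab('wrist','wg')['pixels'];cv2.imwrite('pics/wg2.png',a)
go([.559,.2145,.14])"
```

```text
time_s: 4.0
position: [0.653, -0.0052, 0.1171]
tcp_rot: [-180.0, -0.0, -180.0]
force: [-1.0, 0.9, -1.9]
finger_gap: 0.0223
t 4.05 pos [ 0.6525 -0.0051  0.1162] rpy [ 1.7998e+02 -1.4000e-01 -1.7999e+02] F [ 0.6  0.3 -1. ] gap 0.0226
shift cm [ 9.35 21.96 -2.35] rot [ 0.02 -0.14  0.01] rows 5.751862103883287
```

View pics/wg2.png

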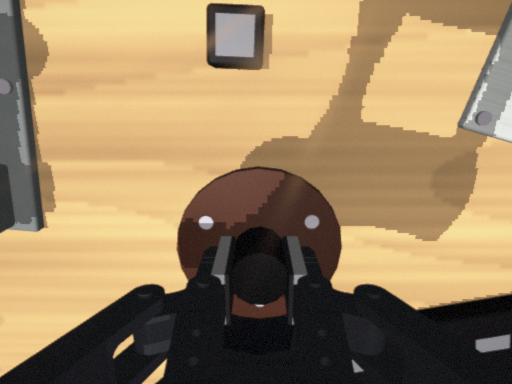

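The lid hangs upright in the jaws: stub at (258,262), flange edges at columns 178 and 341, top edge at row 167. Now I measure the lid axis relative to the TCP.

```bash
cat > lid.py <<'E'
from m import *
from scipy.optimize import least_squares
def lidc(c,z,rows=(160,235),cols=(150,370)):
    hsv=cv2.cvtColor(c['pixels'],cv2.COLOR_BGR2HSV); m=np.uint8(((hsv[...,0]<12)|(hsv[...,0]>170))&(hsv[...,2]<115)&(hsv[...,1]>60))*255
    m[:rows[0]]=0;m[rows[1]:]=0;m[:,:cols[0]]=0;m[:,cols[1]:]=0
    k=max(cv2.findContours(m,0,1)[0],key=cv2.contourArea)[:,0]; k=k[(k[:,1]<rows[1]-2)]
    h=cv2.convexHull(k)[:,0]; h=h[h[:,1]<rows[1]-2]
    P=np.array([onz(c,*p,z)[:2] for p in h])
    r=least_squares(lambda q:np.hypot(*(P-q[:2]).T)-.042,P.mean(0),loss='soft_l1',f_scale=.001)
    r3=least_squares(lambda q:np.hypot(*(P-q[:2]).T)-q[2],[*P.mean(0),.042])
    return r.x,np.abs(r.fun).mean(),r3.x,len(P),h[:,1].min()
E
python3 - <<'E'
from lid import *
c=pickle.load(open('pics/wg.pkl','rb')); p=np.array([.653,-.0052,.1165])
for z in (p[2]-.019,p[2]-.0225): print(z,lidc(c,z))
print(ray(c,0,0)[0])
E
```

```text
0.0975 (array([ 0.65507736, -0.0051598 ]), np.float64(0.000380830106437788), array([ 0.65354022, -0.00510545,  0.0408277 ]), 29, np.int32(167))
0.094 (array([ 0.65557782, -0.00511185]), np.float64(0.00012901573479941292), array([ 0.65529906, -0.00510421,  0.04178849]), 29, np.int32(167))
[ 0.57879987 -0.00515814  0.246229  ]
```

```bash
python3 -m creep '[[[9.4,22,-2.4,0,0,0,0],[9.4,22,-2.4,0,0,0,0],[9.4,22,-2.4,0,0,0,0],[9.4,22,-2.4,0,0,0,0],[9.4,22,-2.4,0,0,0,0],[9.4,22,-2.4,0,0,0,0],[9.4,22,-2.4,0,0,0,0],[9.4,22,-2.4,0,0,0,0],[9.4,22,-2.4,0,0,0,0],[9.4,22,-2.4,0,0,0,0],[9.4,22,-2.4,0,0,0,0]]]'; python3 -c "
from h import *
go([.558,.2145,.092])
a=grab('wrist','wp')['pixels'];cv2.imwrite('pics/wp2.png',a)"
```

```text
time_s: 4.97
position: [0.5588, 0.2136, 0.1398]
tcp_rot: [-180.0, -0.2, 179.9]
force: [0.5, -1.0, -0.1]
finger_gap: 0.0227
t 4.9667 pos [0.5588 0.2136 0.1398] rpy [-180.    -0.2  179.9] F [ 0.5 -1.  -0.1] gap 0.0227
shift cm [0.06 0.09 4.78] rot [-0.  -0.2 -0.1] rows 1.1461064038242528
```

View pics/wp2.png

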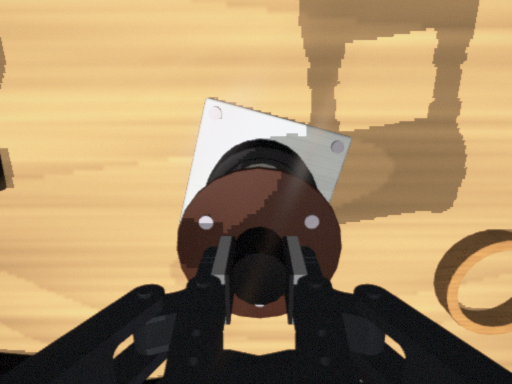

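The lid hangs above the housing: flange centre column is about 259.5 and the rim's near edge shows at about (262,138). A ray check on that edge, then I lower.

```bash
python3 - <<'E'
from lid import *
c=pickle.load(open('pics/wp.pkl','rb'));V=cv2.cvtColor(c['pixels'],6)
m=np.uint8(V<70)*255;m[:130]=0;m[168:]=0;m[:,:200]=0;m[:,325:]=0
k=max(cv2.findContours(m,0,1)[0],key=cv2.contourArea);h=cv2.convexHull(k)[:,0];h=h[h[:,1]<165]
P=np.array([onz(c,*p,.05)[:2] for p in h]);r=least_squares(lambda q:np.hypot(*(P-q).T)-.042,P.mean(0)+[.03,0]);print(r.x,np.abs(r.fun).max(),h.tolist())
print(lidc(c,.1398-.0205,cols=(170,350)))
E
python3 -m creep '[[[0,0,2,0,-0.2,0,0],[0,0.1,4,0,-0.2,0,0],[0,0.1,4.8,0,-0.2,0,0],[0,0.1,4.8,0,-0.2,0,0],[0,0.1,4.8,0,-0.2,0,0]]]'
```

```text
[0.55793017 0.21441987] 0.002534828769694769 [[261, 139], [270, 140], [275, 141], [282, 144], [288, 147], [292, 150], [298, 156], [300, 160], [300, 161], [217, 164], [223, 156], [226, 153], [235, 146], [242, 143], [247, 141], [259, 139]]
(array([0.56038844, 0.21377406]), np.float64(0.0003841772511071405), array([0.55921427, 0.21367996, 0.04105896]), 21, np.int32(167))
time_s: 5.43
position: [0.5587, 0.2142, 0.0919]
tcp_rot: [-180.0, -0.0, 179.9]
force: [1.3, 0.3, -0.1]
finger_gap: 0.0225
```

```bash
python3 -m creep '[[[0.1,0,0.4,0,0,0,0],[0.1,0,0.7,0,0,0,0],[0.1,0,1.0,0,0,0,0],[0.1,0,1.1,0,0,0,0],[0.1,0,1.2,0,0,0,0],[0.1,0,1.2,0,0,0,0],[0.1,0,1.2,0,0,0,0]]]' 110
```

```text
time_s: 6.02
position: [0.5584, 0.2143, 0.0815]
tcp_rot: [-180.0, 0.0, 179.9]
force: [-2.2, -1.2, 6.3]
finger_gap: 0.0216
```

```bash
python3 -m creep '[[[0,0,0.3,0,0,0,0],[0,0,0.6,0,0,0,0],[0,0,0.9,0,0,0,0],[0,0,1.1,0,0,0,0],[0,0,1.2,0,0,0,0],[0,0,1.2,0,0,0,0]]]'
```

```text
time_s: 6.52
position: [0.559, 0.2144, 0.0743]
tcp_rot: [-180.0, 0.1, 179.9]
force: [-14.8, -4.0, 28.4]
finger_gap: 0.0215
```

```bash
python3 -m creep '[[[0.1,0,0.2,0,0,0,0],[0.2,0,0.3,0,0,0,0],[0.2,0,0.3,0,0,0,0],[0.2,0,0.3,0,0,0,0]]]'
```

```text
time_s: 6.85
position: [0.559, 0.2147, 0.0743]
tcp_rot: [-180.0, 0.3, 179.9]
force: [-3.4, -0.8, 14.2]
finger_gap: 0.0218
```

```bash
python3 -m creep '[[[0,0,0.0,0,0,0,0.5],[0,0,0,0,0,0,0.6],[0,0,0,0,0,0,0.6],[0,0,-1,0,0,0,0.7],[0,0,-4,0,0,0,0.7],[0,0,-7,0,0,0,0.5],[0,0,-8,0,0,0,0],[0,0,-8,0,0,0,0],[0,0,-8,0,0,0,0],[0,0,-8,0,0,0,0]]]'; python3 -c "
from h import *
a=grab('wrist','wr')['pixels'];b=grab('scene','sr')['pixels'][150:270,260:390]
cv2.imwrite('pics/wr2.png',np.hstack([cv2.resize(a,(400,300)),cv2.resize(b,(325,300))]))
go([.559,.2145,.108])"
```

```text
time_s: 7.68
position: [0.5574, 0.2146, 0.1524]
tcp_rot: [-180.0, 0.1, 179.9]
force: [-0.3, -0.5, 0.4]
finger_gap: 0.0005
t 7.7833 pos [0.5572 0.2145 0.1521] rpy [-1.7995e+02  9.0000e-02  1.7992e+02] F [-0.5 -0.2 -0.7] gap -0.0
shift cm [-0.17  0.    4.41] rot [-0.05  0.09 -0.08] rows 1.0577290895482996
```

View pics/wr2.png

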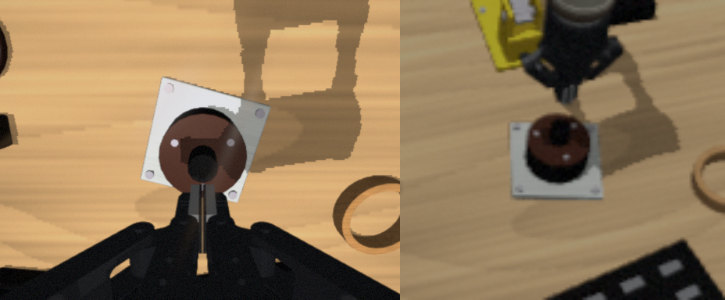

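The lid sits centred on the housing, seen at (203,150) in the wrist view, and looks level in the scene view. Pressing the stub from above with shut fingers will secure it and also check its height; contact should come at TCP z of about 0.097.

```bash
python3 -m creep '[[[-0.2,0,3,0,0,0,0],[-0.2,0,4.8,0,0,0,0],[-0.2,0,5.2,0,0,0,0],[-0.2,0,5.5,0,0,0,0],[-0.2,0,5.5,0,0,0,0],[-0.2,0,5.5,0,0,0,0]]]';python3 -c "
from h import *
go([.559,.2145,.095])"
```

```text
time_s: 8.28
position: [0.5582, 0.2143, 0.097]
tcp_rot: [-179.9, -0.1, 179.9]
force: [-5.8, -0.9, 8.4]
finger_gap: 0.0
t 8.2833 pos [0.5582 0.2143 0.097 ] rpy [-1.7990e+02 -1.0000e-01  1.7994e+02] F [-5.8 -0.9  8.4] gap 0.0
shift cm [-0.08  0.02  0.2 ] rot [-0.1  -0.1  -0.06] rows 0.052626068928469966
```

Contact came at exactly 0.097, so the lid is seated. I press on to about 18 N and then lift.

```bash
python3 -m creep '[[[0,0,0.2,0,0,0,0],[0,0,0.4,0,0,0,0],[0,0,0.5,0,0,0,0],[0,0,0.5,0,0,0,0],[0,0,0.5,0,0,0,0]]]';python3 -c "
from h import *
go([.52,-.05,.22])"
```

```text
time_s: 8.7
position: [0.5583, 0.2143, 0.0969]
tcp_rot: [-179.9, -0.2, 180.0]
force: [-16.2, -3.8, 33.5]
finger_gap: 0.0001
t 8.7 pos [0.5583 0.2143 0.0969] rpy [-1.7985e+02 -1.7000e-01  1.7998e+02] F [-16.2  -3.8  33.5] gap 0.0001
shift cm [  3.86 -26.47 -12.23] rot [-0.15 -0.17 -0.02] rows 7.052857188950504
```

```bash
python3 -m creep '[[[0,0,-3,0,0,0,0],[0,0,-7,0,0,0,0],[0,0,-10,0,0,0,0],[0.5,-4,-12,0,0,0,0],[1,-8,-13,0,0,0,0],[2,-12,-13,0,0,0,0],[3,-16,-13,0,0,0,0],[3.5,-20,-13,0,0,0,0],[3.5,-24,-13,0,0,0,0],[3.5,-28,-13,0,0,0,0],[3.5,-32,-13,0,0,0,0],[3.5,-36,-13,0,0,0,0]]]'; python3 -m creep '[[[0,-4,0,0,0,0,0],[0,-6,0,0,0,0,0],[0,-6,0,0,0,0,0],[0,-6,0,0,0,0,0],[0,-6,0,0,0,0,0]]]';python3 -c "
from h import *
a=grab('wrist','wv')['pixels'];t=grab('top','tv')['pixels']
cv2.imwrite('pics/wv2.png',np.hstack([cv2.resize(a,(400,300)),cv2.resize(t[140:236,136:264],(400,300))]))
go([.543,-.2075,.16])"
```

```text
time_s: 9.7
position: [0.5227, -0.147, 0.2271]
tcp_rot: [-179.9, -0.3, 180.0]
force: [0.7, 0.2, 0.4]
finger_gap: 0.0003
time_s: 10.12
position: [0.5224, -0.206, 0.2264]
tcp_rot: [-180.0, -0.3, 180.0]
force: [0.1, -0.7, -0.9]
finger_gap: 0.0001
t 10.2167 pos [ 0.5227 -0.2055  0.2269] rpy [-179.95   -0.29 -179.93] F [ 0.3 -0.6  0.5] gap 0.0001
shift cm [-2.07 -0.2   6.67] rot [-0.05 -0.29  0.07] rows 1.6763193042892517
```

View pics/wv2.png

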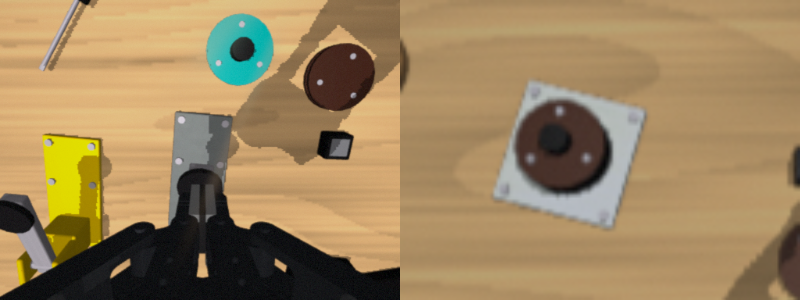

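The wrist view shows the pad at columns 177–223 (top edge at row 170), directly under the shut fingers. The top crop shows the lid centred on the housing. Next comes the pad check.

```bash
python3 - <<'E'
from lid import *
c=pickle.load(open('pics/wv.pkl','rb'))
for u,v in ((177,185),(223,185),(200,170)): print(onz(c,u*1.28,v*1.28,.135))
for u,v in ((175,112),(232,117)): print(onz(c,u*1.28,v*1.28,.008))
c=pickle.load(open('pics/tv.pkl','rb'));hsv=cv2.cvtColor(c['pixels'],cv2.COLOR_BGR2HSV)
e=blob(c,np.uint8((hsv[...,2]<105)&((hsv[...,0]<12)|(hsv[...,0]>170)&(hsv[...,1]>60)))*255,187,186,22);print(e,onz(c,*e[0],.055))
E
python3 -m creep '[[[-1,0,3,0,0,0,0],[-2,-0.2,6,0,0,0,0],[-2.0,-0.2,6.7,0,0,0,0],[-2.0,-0.2,6.7,0,0,0,0],[-2.0,-0.2,6.7,0,0,0,0]]]'
```

```text
[ 0.55073545 -0.22991445  0.135     ]
[ 0.5507426  -0.18607429  0.135     ]
[ 0.53543201 -0.20795187  0.135     ]
[ 0.4998214  -0.24330663  0.008     ]
[ 0.50675484 -0.16467153  0.008     ]
((187.3413543701172, 186.32986450195312), (28.52974510192871, 29.764726638793945), 121.93717193603516) [0.55690541 0.21131604 0.055     ]
time_s: 10.63
position: [0.5425, -0.2068, 0.1607]
tcp_rot: [-180.0, -0.3, -179.9]
force: [-0.6, -0.0, 0.5]
finger_gap: -0.0001
```

```bash
python3 -m creep '[[[0,0,1,0,0,0,0],[0,0,1.6,0,0,0,0],[0,0,2.2,0,0,0,0],[0,0,2.8,0,0,0,0],[0,0,3.3,0,0,0,0],[0,0,3.3,0,0,0,0]]]';python3 -c "
from h import *
go([.541,-.2075,.115])"
```

```text
time_s: 11.13
position: [0.5419, -0.2071, 0.1278]
tcp_rot: [-179.9, -0.3, -179.9]
force: [-3.0, 0.0, 6.5]
finger_gap: -0.0001
t 11.1333 pos [ 0.5419 -0.2071  0.1278] rpy [-179.92   -0.32 -179.87] F [-3.   0.   6.5] gap -0.0001
shift cm [ 0.08 -0.04  1.28] rot [-0.08 -0.32  0.13] rows 0.30693742743071284
```

```bash
python3 -m creep '[[[0,0,0.5,0,0,0,0],[0,0,0.9,0,0,0,0],[0,0,1.3,0,0,0,0],[0,0,1.4,0,0,0,0],[0,0,1.4,0,0,0,0],[0,0,1.4,0,0,0,0],[0,0,1.4,0,0,0,0],[0,0,1.4,0,0,0,0],[0,0,1.4,0,0,0,0],[0,0,1.4,0,0,0,0],[0,0,1.4,0,0,0,0],[0,0,1.4,0,0,0,0]]]';python3 -c "
from h import *
go([.541,-.2075,.115])
b=grab('scene','sv')['pixels'][60:300,80:400];cv2.imwrite('pics/sv2.png',cv2.resize(b,(800,600)))
go([.541,-.2075,.115])"
```

```text
time_s: 12.13
position: [0.541, -0.2074, 0.115]
tcp_rot: [-179.9, -0.4, -179.9]
force: [-6.0, 1.5, 9.1]
finger_gap: -0.0001
t 12.1333 pos [ 0.541  -0.2074  0.115 ] rpy [-179.89   -0.41 -179.86] F [-6.   1.5  9.1] gap -0.0001
shift cm [-0.   -0.01 -0.  ] rot [-0.11 -0.41  0.14] rows 0.002432536426124468
t 12.1833 pos [ 0.541  -0.2073  0.115 ] rpy [-179.89   -0.41 -179.86] F [-5.9  1.1  8.4] gap 0.0001
shift cm [ 0.   -0.02 -0.  ] rot [-0.11 -0.41  0.14] rows 0.0037342097235687224
```

View pics/sv2.png

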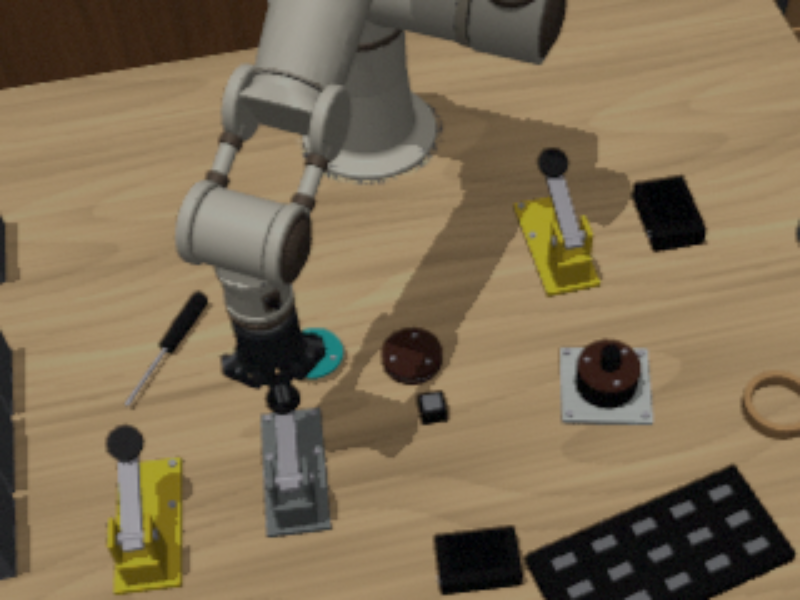

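The fingers hold the grey lever's pad at (284,397) with the arm level. The lid sits flat on the housing at (608,370), and the other items are where they were. Handing in.

```bash
python3 -m creep '[[[0,0,0.1,0,0,0,0],[0,0,0.1,0,0,0,0],[0,0,0.1,0,0,0,0],[0,0,0.1,0,0,0,0]]]';python3 -c "
from h import *
go([.541,-.2075,.115]);print(robot.hand_in())
go([.541,-.2075,.115])"
```

```text
time_s: 12.52
position: [0.541, -0.2074, 0.1155]
tcp_rot: [-179.9, -0.4, -179.9]
force: [-3.6, 1.5, 8.6]
finger_gap: 0.0001
t 12.5167 pos [ 0.541  -0.2074  0.1155] rpy [-179.88   -0.39 -179.86] F [-3.6  1.5  8.6] gap 0.0001
shift cm [ 0.   -0.01  0.05] rot [-0.12 -0.39  0.15] rows 0.011394370726980182
the job is handed in; nothing more can be done
None
the job is handed in; nothing more can be done
```

The lid is seated on the housing and let go, and the job was handed in at 12.5 s with the shut fingers holding the grey lever at its middle position. The hand-in gives no verdict.

- **Lid:** I gripped it by the stub, pressed it into the housing, let go, then pressed it again from above with shut fingers. The stub top met the fingers at tool height 0.097 m, as it should for a seated lid, and did not sink under 33 N. In the pictures it looks level and centred.
- **Lever:** At hand-in the tool was at 0.1155 m, which puts the pad about 101.5 mm above the table (101 mm means the arm is level). The upward push was about 8.6 N against the expected 7.5 N, and the lever stood still.
- **Other things on the bench:** they looked unmoved in the last scene view; I did not measure them.

**Disagreements:**
- The gripper read about 22 mm on the 26 mm stub, though the grip held.
- The final overhead measurement of the lid centre is about 4 mm from my housing estimate. The same camera's measurement of the empty housing was off by about as much, so I took it as an error in that view. The spigot has about 2.5 mm of play in the bore.
- Side forces reached about 15 N during the presses.

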